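Index the dial turntable to its next hole

TASK

The clock-dial blank on the small indexing turntable is done at this station. Pull up the sprung index pin by its red knob, turn the table anticlockwise (seen from above), and let the pin spring down fully home into the very next hole, so that the table is locked there and the knob is let go. That hole is hidden under the table and must be found by feel: never force the pin sideways while it sits in a hole, keep the dial lying centred on the table, and leave the other things on the desk alone.

Things in the scene. Friction and masses are not known exactly. Their poses are not given: they have to be found in the camera images.
- stand: Fixed green round base of the turntable, 224 mm across at the foot; origin on the turning axis, at desk level. It carries an aluminium disc 210 mm across (12 mm thick, top face 45 mm above the desk) that turns about the vertical axis through this origin; a fixed steel plate with holes is hidden under the disc.
- turn (a joint): Disc angle, rad, growing anticlockwise seen from above; about 0 at the start, pin in its first hole; stops at -0.3 and 1.7. In a hole it has about 0.015 rad of play either way. The next hole lies between 0.60 and 1.00 (set by hand, differs every time, can not be seen); the hole 0.55 beyond it is the wrong one. Turning takes about 1.5 N at the knob, 3 N while the pin drags on the plate.
- plunger (a joint): Height in m of knob and pin above fully home: 0 = home in a hole, 0.0075 to 0.0085 = pin nose riding on the plate between holes, 0.015 = upper stop. Spring and weight (0.17 kg) push down with 8 N at 0 and 11 N at 0.010. The round-nosed pin clears the plate above 0.009 and drops by itself within 0.1 s when carried slowly over a hole.
- knob_mid (a point): Middle of the red knob on the pin: upright cylinder 26 mm across, 24 mm high, near the disc's rim, 85 mm from the turning axis (it goes round with the disc); at the start its middle is 72 mm above the desk, its underside 15 mm above the disc, over a steel bush 18 mm across, 12 mm high. It may turn in the fingers.
- index_pin: The steel pin under the knob, 8 mm across, hidden under the disc; origin at its nose, z up. While it is in a hole (plunger below 0.005) the hole's sides must never press on it with more than 25 N, in the first hole as in the next.
- dial: Loose brown wooden dial blank, 100 mm across, 10 mm thick, lying centred on the disc; origin at the centre of its underside. It rides round with the disc.
- jar: Round glass jar with a steel cap, 72 mm across, 105 mm high; origin at the centre of its underside. Leave alone.
- mug: Blue enamel mug, 80 mm across, 85 mm high, handle on its +y side; origin at the centre of its underside. Leave alone.
- pencil: Brown wooden pencil, 8 mm thick, 175 mm long, lying along its x axis; origin at the underside, 75 mm from its blunt end. Leave alone.
- eraser: White sleeved eraser, 45 x 22 x 12 mm; origin at the centre of its underside. Leave alone.
- sharpener: Small brass pencil sharpener, 28 x 20 x 14 mm; origin at the centre of its underside. Leave alone.
There are look-alikes about, which are no part of the job. There is more than one size of the dial; the one meant has the size given above. Of the things that look like the stand, the smaller one is meant.

How it is judged:
By the outcome, as a careful person would: the job done as asked, in the order asked, and still so for the second after the job is handed in, with the robot touching nothing.
It also fails if it takes over 40 s, if anything falls off the work surface, if the arm or the gripper's body presses on something with over 40 N, if the wrist force passes 120 N, or if a joint passes its speed limit or range.

ROBOT

A 6-joint arm with a two-finger parallel gripper is mounted at the origin on the work surface. World frame = base frame: x ahead of the robot, y to its left, z up, the work surface at z = 0. Lengths are in m, angles in rad, forces in N, time in s.
With the tool pointing down it reaches from about 0.375 to 0.9 m from the base axis. Payload 3.1 kg.
Tool frame: the origin (TCP) lies midway between the tips of the shut fingers; the grasp point (between the pads) lies 19 mm behind it; z points along the fingers, y is the direction in which the jaws open and shut (so a half turn about z gives the same grasp; the last joint's range is limited). The gripper opens to 85 mm and grips with 20 to 120 N. Pads are 22 mm wide; open, the fingers measure 114 mm over their backs; the gripper's body (76 mm by 85 mm) begins 54 mm behind the grasp point. The pads swing forward as they close: fully open they stand 13 mm farther back than shut.
Start: joints at [1.085, 0.527, 1.433, -0, 1.181, -0.178], TCP at [0.189, 0.596, 0.231] pointing down, gripper open.
Joint ranges: [-3.08, 3.08], [-0.75, 2.2], [0.22, 2.44], [-1.43, 4.57], [0, 2.65], [-2.85, 2.85]. Speed limits (rad/s): [2.79, 2.79, 3.14, 3.14, 3.14, 3.14].

INTERFACE

Orientations are given as a unit quaternion [x, y, z, w].
In Python, from rig import robot gives the robot as it stands.
- The arm moves only by the tool carry_out, never from a script. Its argument "motion" is a list of rows, each an object with "fingers": the closure, from 0 (fully open) to 1 (shut); "travel": the shift along the tool's x, y, z in mm, a list of three; "yaw": the turn about the tool's z in rad. A call has 1 to 10 rows; each row shifts and turns the commanded pose from where the row before left it, along the tool's axes as they then stand; what a row does not reach is not made up. A row lasts 1/8 s, in which the tool goes at most 62.5 mm and 10.7 degrees, less where a joint would pass 70% of its speed; a pose out of reach is approached as far as the arm can. A call with a gripper value outside its range is refused whole. The fingers move at their own pace and stop on an object; "squeeze" is the grip in N (left out, the last holds). Time passes only in rows, so rows that do not move let the fingers close. It gives the time, the measured TCP pose, the force and the opening at its end, in the units of the state.
- robot.observe(): the state, without advancing time (a new reading comes with each control period).
- robot.snapshot(name): name is "scene" or "side" or "wrist"; returns a dict with "pixels" (420x560x3 uint8, blue, green, red), "intrinsics" (3x3 intrinsics, pixels), "eye" and "rotation" of the camera in the world. Camera axes: x right, y down, z forward; pixel columns grow to the right and rows downward; lengths in m; the calibration is good to about 2 mm. A picture is of the moment at which its call begins. There is no depth.
- robot.finish_job(): hands the job in, once; it reports no verdict.
Trained networks look in a picture, given as the dict that the camera call returned (one of the last four; its "shot" number tells which), for a name from the list of things; names that differ only in an ending like _2 or _b are one class to them, and where a whole thing is asked for, a point or a joint stands for the part that bears it (a point fixed in the world has none). Each returns a list of dicts, best first, with "p" (0 to 1); they miss things now and then, are a little off and sometimes report something else, mostly with a low value. They report only what shows in the picture. A call takes as long as a camera call. They do not tell look-alikes from the thing itself.
- robot.spot_in(picture, thing): "extent" ([left, top, right, bottom] in pixels, round what is visible of it).
The state is a dict: "time_s": time; "q": joint angles; "qvel": joint speeds; "tau": joint torques, N m; "tool_pos": TCP position; "eef_rot": TCP orientation; "wrist_force": force on the tool from outside, world axes, zero at the start; "torque": the same for the moment, N m; "grip_width": opening from 0.0 (shut) to 1.0 (fully open).
Only numpy, scipy, OpenCV 4.12 (cv2) and the standard library are available. Lean on these libraries where they do the work, as an engineer would, in place of code of your own. Each camera call takes 0.05 s, during which the arm holds its last target. There are 200 camera calls.

## Working session

There is one attempt and no reset: what is moved stays moved. The work goes in short steps, Python scripts to look and compute and a tool call to move; the robot and the scene stay as the last step left them, time stands still between calls to the robot, and variables do not carry over. Pictures are saved under pics/ and viewed, about 8 in all and at most 12, crops included, and the job is handed in when it is done.

Besides the shell and the picture viewer there is one more tool, called after "Emit:" as name(argument=value, ...) on one line, values as JSON. carry_out: Moves the arm, as the interface text tells. Its arguments: {"type":"object","properties":{"motion":{"type":"array"},"squeeze":{"type":"number"}},"required":["motion"]}

```bash
mkdir -p pics; ls
cat > h.py <<'E'
from rig import robot
import numpy as np, cv2
def snap(n,f=None):
    p=robot.snapshot(n)
    if f: cv2.imwrite('pics/'+f,p['pixels'])
    return p
def ray(p,u,v,z):
    d=np.array(p['rotation'])@np.linalg.inv(np.array(p['intrinsics']))@np.array([u,v,1.]); e=np.array(p['eye'])
    return e+d*(z-e[2])/d[2]
def proj(p,X):
    c=np.array(p['intrinsics'])@(np.array(p['rotation']).T@(np.array(X)-np.array(p['eye'])))
    return c[:2]/c[2]
E
python3 - <<'E'
from h import *
s=robot.observe(); print(s)
P=[]
for n in('scene','side'):
    p=snap(n); P.append(p['pixels'])
    print(n,np.round(p['eye'],3),np.round(p['rotation'],3).tolist())
    for t in('stand','knob_mid','dial','jar','mug'):
        for r in robot.spot_in(p,t)[:4]:
            l,a,b,c=r['extent']; print(t,round(r['p'],2),np.round(r['extent']),np.round(ray(p,(l+b)/2,(a+c)/2,.072 if t=='knob_mid' else .055),3))
cv2.imwrite('pics/a.png',P[0]);cv2.imwrite('pics/b.png',P[1])
E
```

```text
pics
{'time_s': 0.0, 'q': array([ 1.08447830e+00,  5.28471057e-01,  1.43390068e+00,  9.20428036e-06,
        1.18140419e+00, -1.78504709e-01]), 'qvel': array([ 0.0003982 ,  0.00186935, -0.00168918, -0.00189212,  0.00109618,
       -0.000547  ]), 'tau': array([ 2.27693145e-04, -4.42353559e+01, -1.78023541e+01, -2.01222524e-04,
        8.51105258e-03, -7.64421806e-07]), 'tool_pos': array([0.18899177, 0.59498932, 0.23033113]), 'eef_rot': array([ 1.53301415e-01,  9.88178873e-01, -1.03048864e-03, -3.60248883e-04]), 'wrist_force': array([ 0.04211498, -0.31139999,  0.55574238]), 'torque': array([-0.02538235, -0.05584943, -0.02643078]), 'grip_width': 0.9984796078779167}
scene [ 1.094 -0.299  0.998] [0.834, 0.47, -0.14, -0.253]Traceback (most recent call last):
  File "<stdin>", line 9, in <module>
  File "h.py", line 8, in ray
    d=np.array(p['rotation'])@np.linalg.inv(np.array(p['intrinsics']))@np.array([u,v,1.]); e=np.array(p['eye'])
      ~~~~~~~~~~~~~~~~~~~~~~~^~~~~~~~~~~~~~~~~~~~~~~~~~~~~~~~~~~~~~~~~
ValueError: matmul: Input operand 1 has a mismatch in its core dimension 0, with gufunc signature (n?,k),(k,m?)->(n?,m?) (size 3 is different from 4)
```

Rotation is a quaternion.

```bash
sed -i "s/np.array(p\['rotation'\])/Rm(p)/; s/(np.array(p\['rotation'\]).T/(Rm(p).T/; 2a from scipy.spatial.transform import Rotation as R\ndef Rm(p): return R.from_quat(p['rotation']).as_matrix()" h.py; sed -i "s/Rm(p).T@/Rm(p).T@/" h.py; cat h.py
python3 - <<'E'
from h import *
P=[]
for n in('scene','side'):
    p=snap(n); P.append(p['pixels'])
    print(n,np.round(p['eye'],3))
    for t in('stand','knob_mid','dial','jar','mug'):
        for r in robot.spot_in(p,t)[:4]:
            l,a,b,c=r['extent']; print(t,round(r['p'],2),np.round(r['extent']),np.round(ray(p,(l+b)/2,(a+c)/2,.072 if t=='knob_mid' else .055),3))
cv2.imwrite('pics/a.png',P[0]);cv2.imwrite('pics/b.png',P[1])
E
```

```text
from rig import robot
import numpy as np, cv2
from scipy.spatial.transform import Rotation as R
def Rm(p): return R.from_quat(p['rotation']).as_matrix()
def snap(n,f=None):
    p=robot.snapshot(n)
    if f: cv2.imwrite('pics/'+f,p['pixels'])
    return p
def ray(p,u,v,z):
    d=Rm(p)@np.linalg.inv(np.array(p['intrinsics']))@np.array([u,v,1.]); e=np.array(p['eye'])
    return e+d*(z-e[2])/d[2]
def proj(p,X):
    c=np.array(p['intrinsics'])@(Rm(p).T@(np.array(X)-np.array(p['eye'])))
    return c[:2]/c[2]
scene [ 1.094 -0.299  0.998]
stand 0.89 [219. 178. 299. 263.] [ 0.569 -0.014  0.055]
stand 0.75 [310.  70. 398. 151.] [0.362 0.462 0.055]
knob_mid 0.55 [248. 178. 258. 190.] [0.466 0.027 0.072]
knob_mid 0.53 [218. 179. 293. 254.] [ 0.561 -0.022  0.072]
dial 0.95 [239. 200. 273. 232.] [ 0.552 -0.014  0.055]
dial 0.94 [254. 304. 281. 330.] [ 0.808 -0.132  0.055]
jar 0.83 [152. 264. 190. 305.] [ 0.616 -0.29   0.055]
mug 0.73 [354. 166. 396. 203.] [0.634 0.328 0.055]
mug 0.4 [153. 265. 187. 307.] [ 0.619 -0.294  0.055]
side [0.434 0.844 0.874]
stand 0.9 [243. 174. 328. 244.] [0.535 0.033 0.055]
stand 0.64 [280. 328. 434. 418.] [0.352 0.445 0.055]
stand 0.45 [263. 111. 288. 155.] [ 0.604 -0.285  0.055]
knob_mid 0.78 [413. 397. 438. 420.] [0.237 0.501 0.072]
knob_mid 0.55 [312. 198. 323. 213.] [0.457 0.028 0.072]
dial 0.79 [195. 170. 214. 187.] [ 0.768 -0.057  0.055]
dial 0.58 [267. 185. 304. 219.] [0.538 0.008 0.055]
dial 0.42 [312. 198. 323. 215.] [0.458 0.015 0.055]
jar 0.76 [262. 112. 291. 153.] [ 0.602 -0.287  0.055]
jar 0.48 [312. 196. 321. 212.] [0.46  0.007 0.055]
mug 0.79 [203. 279. 253. 336.] [0.619 0.336 0.055]
```

View pics/a.png

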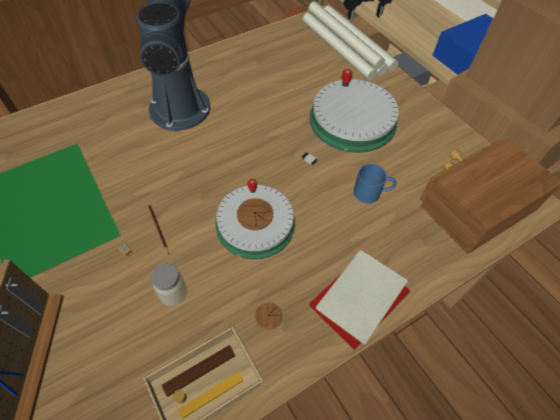

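View pics/b.png

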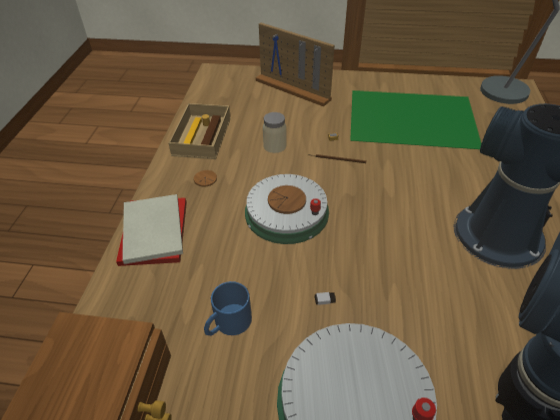

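The scene view shows the target stand at (255,220), with the knob at (252,185) and the dial at (255,214). Three things could be mistaken for these: the larger stand at (355,113), its knob at (347,77) and the loose small dial at (268,316). I choose the smaller stand with the dial on it. Next I'll measure more finely and check in one close crop.

```bash
cat >> h.py <<'E'
def red(p,box):
    l,t,r,b=[int(x) for x in box]; im=p['pixels'][t:b,l:r]; h=cv2.cvtColor(im,cv2.COLOR_BGR2HSV)
    m=(((h[...,0]<8)|(h[...,0]>172))&(h[...,1]>150)&(h[...,2]>60)).astype(np.uint8)
    n,L,S,C=cv2.connectedComponentsWithStats(m)
    i=1+np.argmax(S[1:,4]); s=S[i]
    return C[i]+[l,t],(s[0]+l,s[1]+t,s[0]+s[2]+l,s[1]+s[3]+t),s[4]
def tri(ps,uv):
    A=[];B=[]
    for p,(u,v) in zip(ps,uv):
        d=Rm(p)@np.linalg.inv(np.array(p['intrinsics']))@np.array([u,v,1.]); d/=np.linalg.norm(d)
        M=np.eye(3)-np.outer(d,d); A.append(M);B.append(M@np.array(p['eye']))
    X=np.linalg.lstsq(np.vstack(A),np.hstack(B),rcond=None)[0]; return X
E
python3 - <<'E'
from h import *
a=snap('scene');b=snap('side')
ka=red(a,(235,170,270,200));kb=red(b,(300,190,335,222)); print(ka,kb)
X=tri([a,b],[ka[0],kb[0]]);print('knob',X,proj(a,X),proj(b,X))
D=tri([a,b],[(256,216),(285.5,202)]);print('dial',D,np.linalg.norm(X[:2]-D[:2]),proj(a,D),proj(b,D))
# disc white edge fit: project model circles
o=np.hstack([cv2.resize(a['pixels'][165:270,205:310],(400,400),interpolation=cv2.INTER_CUBIC),cv2.resize(b['pixels'][160:255,235:340],(400,400),interpolation=cv2.INTER_CUBIC)])
C=D[:2]
for p,x0,y0,sx,sy,off in((a,205,165,400/105,400/105,0),(b,235,160,400/105,400/95,400)):
  for r,z in((.105,.045),(.05,.055)):
    pts=[proj(p,[C[0]+r*np.cos(t),C[1]+r*np.sin(t),z]) for t in np.linspace(0,6.28,60)]
    for u,v in pts: cv2.circle(o,(int((u-x0+.5)*sx)+off,int((v-y0+.5)*sy)),1,(0,0,255) if r>.1 else (255,0,0),-1)
cv2.imwrite('pics/c.png',o)
E
```

```text
(array([252.01388889, 184.56944444]), (np.int32(248), np.int32(179), np.int32(257), np.int32(191)), np.int32(72)) (array([314.8313253 , 205.71084337]), (np.int32(311), np.int32(200), np.int32(320), np.int32(212)), np.int32(83))
knob [0.46260551 0.02505629 0.0674517 ] [252.14992286 184.67741956] [314.99920548 205.61039746]
dial [ 0.54117052 -0.00923162  0.03760664] 0.08572118726199524 [255.88838494 215.9179667 ] [285.37202755 202.07057427]
```

View pics/c.png

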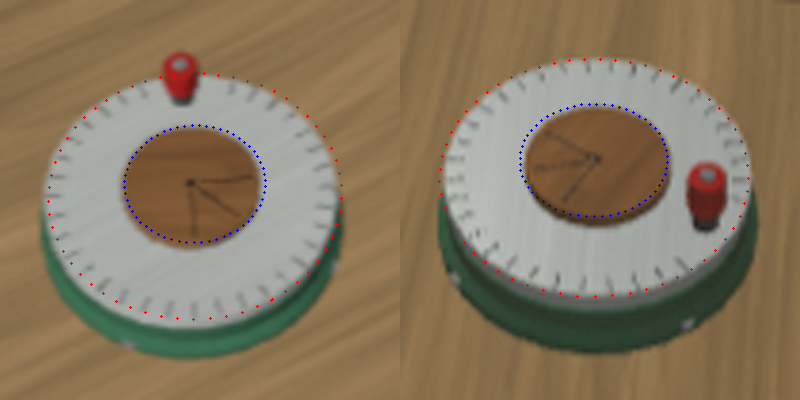

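The crop confirms the choice: this stand carries the dial and has the knob near its rim. The model circles lie within about 1–2 px. I'll move above it and refine with the wrist camera.

Emit:
carry_out(motion=[{"fingers": 0,"travel": [-40,-42,0],"yaw": 0},{"fingers": 0,"travel": [-40,-42,0],"yaw": 0},{"fingers": 0,"travel": [-40,-42,0],"yaw": 0},{"fingers": 0,"travel": [-40,-42,0],"yaw": 0},{"fingers": 0,"travel": [-40,-42,0],"yaw": 0},{"fingers": 0,"travel": [-40,-42,0],"yaw": 0},{"fingers": 0,"travel": [-40,-42,0],"yaw": 0},{"fingers": 0,"travel": [-40,-42,0],"yaw": 0},{"fingers": 0,"travel": [-40,-42,0],"yaw": 0},{"fingers": 0,"travel": [-33,-40,0],"yaw": 0.1}], squeeze=20)

```text
time_s: 2.05
tool_pos: [0.4385, 0.0761, 0.2317]
eef_rot: [0.204, 0.979, 0.0, 0.001]
wrist_force: [0.5, 0.2, 0.0]
grip_width: 1.002
```

Emit:
carry_out(motion=[{"fingers": 0.3,"travel": [0,0,0],"yaw": 0},{"fingers": 0.3,"travel": [0,0,0],"yaw": 0}])

```text
time_s: 2.3
tool_pos: [0.4367, 0.0784, 0.2312]
eef_rot: [0.203, 0.979, 0.0, -0.0]
wrist_force: [-0.2, 0.3, -0.1]
grip_width: 0.702
```

Run:
```python
from h import *
p=snap('wrist','d.png'); s=robot.observe(); print(s['time_s'],s['tool_pos'],s['eef_rot'],s['q'],s['grip_width'],s['wrist_force'])
print(p['eye'],p['rotation'])
for t in('knob_mid','dial','stand'):
  for r in robot.spot_in(p,t)[:3]: print(t,round(r['p'],2),np.round(r['extent']))
k=red(p,(0,0,560,420)); print(k, ray(p,*k[0],.084))
```

```text
2.35 [0.43637448 0.07900322 0.23122547] [ 2.01972138e-01  9.79391118e-01  1.46055575e-04 -5.21104279e-04] [-7.41782535e-02  2.84622774e-01  1.86812481e+00  5.07152507e-04
  9.89841020e-01 -1.23851079e+00] 0.702450923506844 [-0.1053995  -0.25340766  0.06896687]
[0.37495335 0.10567201 0.37463284] [0.82809754 0.54397452 0.07499637 0.11279066]
knob_mid 0.66 [228. 223. 250. 251.]
dial 0.95 [210. 262. 292. 341.]
stand 0.75 [470.   0. 560. 102.]
stand 0.63 [154. 197. 334. 363.]
(array([240.45627376, 236.68060837]), (np.int32(227), np.int32(223), np.int32(254), np.int32(253)), np.int32(526)) [0.45989555 0.02837526 0.084     ]
```

View pics/d.png

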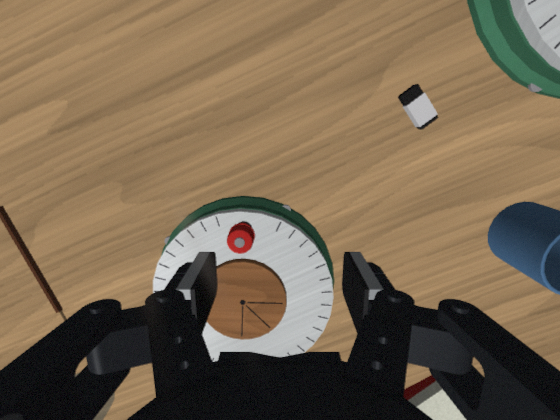

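The wrist view shows the knob's top dot at (239,242) and the dial's centre at (242,302), with the disc around it. Both are clear of the fingers.

```bash
cat >> h.py <<'E'
def knobfit(p,box,z):
    # grey dot centre inside the red blob = knob top; z = top height
    c,b,n=red(p,box); l,t,r,bo=b; im=p['pixels'][t:bo,l:r].astype(int)
    g=((im.max(2)-im.min(2))<40)&(im[...,0]>80)
    n,L,S,C=cv2.connectedComponentsWithStats(g.astype(np.uint8))
    best=None
    for i in range(1,n):
        x,y,w,h,A=S[i]
        if x>0 and y>0 and x+w<r-l and y+h<bo-t and (best is None or A>best[0]): best=(A,C[i])
    u=np.array(best[1])+[l,t]; return u,best[0],ray(p,*u,z),b
E
python3 - <<'E'
from h import *
p=snap('wrist'); s=robot.observe()
u,A,K,b=knobfit(p,(200,190,300,280),.084); print(u,A,K,b)
im=p['pixels']; g=cv2.cvtColor(im,cv2.COLOR_BGR2GRAY)
w=255-g[294:310,234:250].astype(float); w=np.clip(w-w.max()*.85,0,None)
yy,xx=np.mgrid[294:310,234:250]; c=((w*xx).sum()/w.sum(),(w*yy).sum()/w.sum())
C=ray(p,*c,.055); print('centre',c,C)
# dial ellipse: brown blob
d=K-C; print('r',np.hypot(*d[:2]),'ang',np.arctan2(d[1],d[0]))
M=R.from_quat(s['eef_rot']).as_matrix(); print('tool',s['tool_pos'],M.round(3).tolist()); print('to knob in tool mm',1000*M.T@(np.array([K[0],K[1],.2])-s['tool_pos']))
yt=np.arctan2(M[1,1],M[0,1]); print('tool y ang',yt,'want',np.arctan2(d[1],d[0])+np.pi/2-2*np.pi)
# circle fit check
from scipy.optimize import least_squares
for t in np.linspace(0,6.28,8): pass
for r,z in((.105,.045),(.05,.055)):
  print([tuple(proj(p,[C[0]+r*np.cos(t),C[1]+r*np.sin(t),z]).round(0).astype(int)) for t in np.arange(0,6.2,np.pi/4)])
  for t in np.linspace(0,6.28,90): cv2.circle(im,tuple(proj(p,[C[0]+r*np.cos(t),C[1]+r*np.sin(t),z]).round().astype(int)),0,(255,0,255),-1)
for r,z in((.013,.084),(.013,.060)):
  for t in np.linspace(0,6.28,40): cv2.circle(im,tuple(proj(p,[K[0]+r*np.cos(t),K[1]+r*np.sin(t),z]).round().astype(int)),0,(255,255,0),-1)
cv2.imwrite('pics/e.png',cv2.resize(im[185:370,145:345],None,fx=3,fy=3,interpolation=cv2.INTER_NEAREST))
E
```

```text
[238.16666667 242.42307692] 78 [0.46447749 0.02481993 0.084     ] (np.int32(226), np.int32(223), np.int32(253), np.int32(253))
centre (np.float64(241.2429073223453), np.float64(302.1765738989463)) [ 0.54053712 -0.0110631   0.055     ]
r 0.08409910423079395 ang 2.700778948259622
tool [0.436581   0.07938837 0.23132362] [[-0.919, 0.394, -0.0], [0.394, 0.919, 0.0], [0.0, -0.0, -1.0]]
to knob in tool mm [-47.16297962 -39.14801363  31.30788209]
tool y ang 1.1654963948897403 want -2.011610032125068
[(np.int64(278), np.int64(366)), (np.int64(325), np.int64(326)), (np.int64(326), np.int64(265)), (np.int64(275), np.int64(218)), (np.int64(201), np.int64(218)), (np.int64(155), np.int64(267)), (np.int64(163), np.int64(328)), (np.int64(213), np.int64(367))]
[(np.int64(259), np.int64(337)), (np.int64(282), np.int64(316)), (np.int64(282), np.int64(287)), (np.int64(257), np.int64(265)), (np.int64(222), np.int64(265)), (np.int64(199), np.int64(288)), (np.int64(202), np.int64(317)), (np.int64(227), np.int64(337))]
```

View pics/e.png

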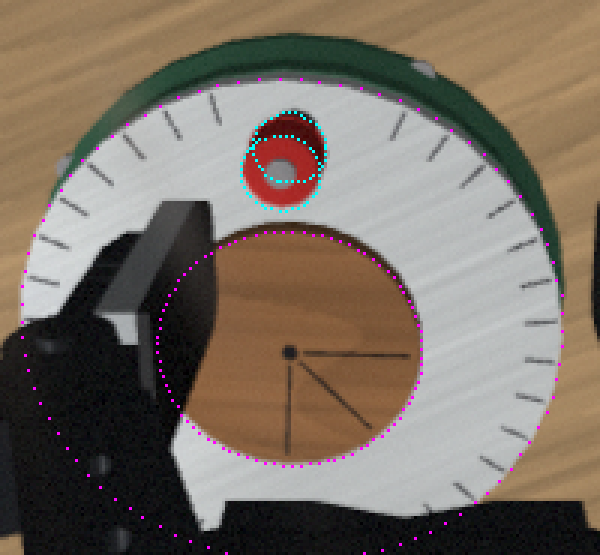

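The overlay fits well: r = 84.1 mm against 85 mm. I'll centre above the knob, go partway down and look again from close by.

Emit:
carry_out(motion=[{"fingers": 0.3,"travel": [-24,-20,0],"yaw": 0.035},{"fingers": 0.3,"travel": [-23,-19,20],"yaw": 0},{"fingers": 0.3,"travel": [0,0,30],"yaw": 0},{"fingers": 0.3,"travel": [0,0,30],"yaw": 0},{"fingers": 0.3,"travel": [0,0,20],"yaw": 0},{"fingers": 0.3,"travel": [0,0,0],"yaw": 0},{"fingers": 0.3,"travel": [0,0,0],"yaw": 0}])

```text
time_s: 3.42
tool_pos: [0.4644, 0.0237, 0.1319]
eef_rot: [0.219, 0.976, 0.0, 0.001]
wrist_force: [-0.6, 0.7, -0.4]
grip_width: 0.703
```

```bash
cat > m.py <<'E'
from h import *
import sys
z=float(sys.argv[1]); p=snap('wrist'); s=robot.observe(); im=p['pixels']
M=R.from_quat(s['eef_rot']).as_matrix(); C=np.array([.5405,-.0111])
print('tool',s['time_s'],s['tool_pos'],'yaw y',np.arctan2(M[1,1],M[0,1]),s['grip_width'],s['wrist_force'].round(2))
try:
  u,A,K,b=knobfit(p,(100,100,460,380),z); d=K[:2]-C
  print(u,A,K,b,'r',np.hypot(*d),'ang',np.arctan2(d[1],d[0]))
  print('to knob in tool mm',1000*M.T@(K-s['tool_pos']))
except Exception as e: print(e)
if len(sys.argv)>2: cv2.imwrite('pics/'+sys.argv[2],im)
E
python3 m.py .084 f.png
```

```text
tool 3.475 [0.46463544 0.02357691 0.13216315] yaw y 1.1289075870864038 0.7019345961959963 [0.61 0.55 0.  ]
[279.64516129 229.72043011] 186 [0.46437748 0.02495346 0.084     ] (np.int32(260), np.int32(201), np.int32(299), np.int32(247)) r 0.08422879232847331 ang 2.6992675071665815
to knob in tool mm [ 0.91040901  1.11122871 48.16208696]
```

View pics/f.png

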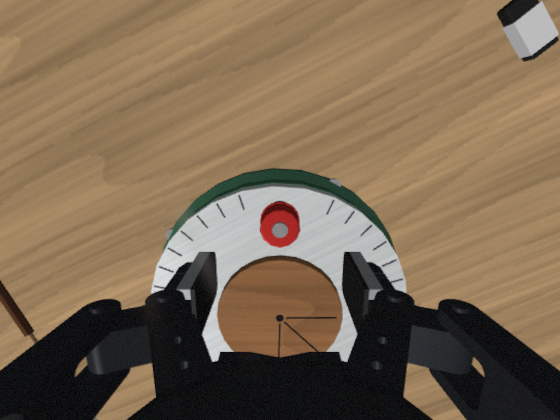

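The close view shows the knob dot at (280,230), and the fingers are symmetric about u≈280. So the knob lies on the jaw midline, and the 1 mm the calibration reports is within its error. I'll descend.

Emit:
carry_out(motion=[{"fingers": 0.3,"travel": [0,0,25],"yaw": 0},{"fingers": 0.3,"travel": [0,0,24],"yaw": 0},{"fingers": 0.3,"travel": [0,0,16],"yaw": 0},{"fingers": 0.3,"travel": [0,0,8],"yaw": 0},{"fingers": 0.4,"travel": [0,0,0],"yaw": 0},{"fingers": 0.5,"travel": [0,0,0],"yaw": 0}])

```text
time_s: 4.22
tool_pos: [0.4645, 0.0232, 0.059]
eef_rot: [0.22, 0.976, 0.0, 0.001]
wrist_force: [-0.4, 0.2, 0.1]
grip_width: 0.502
```

```bash
python3 m.py .084 g.png
```

```text
tool 4.275 [0.4645406  0.02322942 0.05903697] yaw y 1.1280966300955322 0.4950023350017752 [ 0.46 -0.42  0.34]
[280.56744186 288.44418605] 430 [0.46472594 0.02454813 0.084     ] (np.int32(251), np.int32(239), np.int32(311), np.int32(313)) r 0.08374066070121304 ang 2.7018608053811892
to knob in tool mm [  0.35659852   1.2816196  -24.96310228]
```

View pics/g.png

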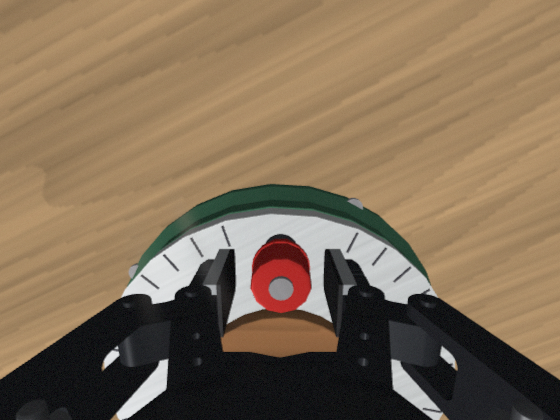

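The knob spans u 251–311 and the pads 234–327, so it is centred. I'll close gently at minimum grip and read the force.

Emit:
carry_out(motion=[{"fingers": 0.6,"travel": [0,0,0],"yaw": 0},{"fingers": 0.65,"travel": [0,0,0],"yaw": 0},{"fingers": 0.68,"travel": [0,0,0],"yaw": 0}], squeeze=20)

```text
time_s: 4.65
tool_pos: [0.4641, 0.0233, 0.0585]
eef_rot: [0.22, 0.976, 0.0, 0.0]
wrist_force: [0.2, 0.6, 0.2]
grip_width: 0.317
```

Emit:
carry_out(motion=[{"fingers": 0.72,"travel": [0,0,0],"yaw": 0},{"fingers": 0.78,"travel": [0,0,0],"yaw": 0},{"fingers": 0.8,"travel": [0,0,0],"yaw": 0}])

```text
time_s: 5.03
tool_pos: [0.4641, 0.0234, 0.0585]
eef_rot: [0.22, 0.976, 0.0, 0.0]
wrist_force: [0.1, 2.0, 5.8]
grip_width: 0.295
```

Gripped with only 2 N sideways. Now I'll lift 12 mm.

Emit:
carry_out(motion=[{"fingers": 0.85,"travel": [0,0,0],"yaw": 0},{"fingers": 0.85,"travel": [0,0,-4],"yaw": 0},{"fingers": 0.85,"travel": [0,0,-4],"yaw": 0},{"fingers": 0.85,"travel": [0,0,-4],"yaw": 0},{"fingers": 0.85,"travel": [0,0,0],"yaw": 0}], squeeze=40)

```text
time_s: 5.65
tool_pos: [0.464, 0.0233, 0.0702]
eef_rot: [0.22, 0.976, 0.0, 0.0]
wrist_force: [2.9, 1.0, -10.7]
grip_width: 0.286
```

```bash
python3 m.py .096
python3 - <<'E'
from h import *
ps=[snap('scene'),snap('side')]
for p,b in zip(ps,((225,150,280,200),(290,170,345,225))): 
  try: print(red(p,b))
  except Exception as e: print(e)
E
```

```text
tool 5.7 [0.46405171 0.02327321 0.07018992] yaw y 1.1280241381195326 0.2875714801750581 [  3.44   1.45 -11.94]
[279.39631336 289.74423963] 434 [0.46418623 0.02408313 0.096     ] (np.int32(249), np.int32(240), np.int32(310), np.int32(315)) r 0.08403358779167544 ang 2.7096019861221223
to knob in tool mm [  0.22066679   0.79064744 -25.81008111]
(array([251.5       , 181.91891892]), (np.int32(247), np.int32(176), np.int32(257), np.int32(188)), np.int32(74))
(array([318.37837838, 201.16216216]), (np.int32(317), np.int32(195), np.int32(321), np.int32(208)), np.int32(37))
```

The 11–12 N downward pull matches the spring at 12 mm, and the knob moved with the tool without slipping. The pin is clear, so I'll turn 0.5 rad anticlockwise along the arc; the tool's x points outward and −y is anticlockwise.

Emit:
carry_out(motion=[{"fingers": 0.85,"travel": [-0.1,-4.25,0],"yaw": -0.05},{"fingers": 0.85,"travel": [-0.1,-4.25,0],"yaw": -0.05},{"fingers": 0.85,"travel": [-0.1,-4.25,0],"yaw": -0.05},{"fingers": 0.85,"travel": [-0.1,-4.25,0],"yaw": -0.05},{"fingers": 0.85,"travel": [-0.1,-4.25,0],"yaw": -0.05}])

```text
time_s: 6.42
tool_pos: [0.4575, 0.0033, 0.0702]
eef_rot: [0.096, 0.995, 0.0, 0.0]
wrist_force: [3.2, 2.5, -10.8]
grip_width: 0.288
```

Emit:
carry_out(motion=[{"fingers": 0.85,"travel": [-0.1,-4.25,0],"yaw": -0.05},{"fingers": 0.85,"travel": [-0.1,-4.25,0],"yaw": -0.05},{"fingers": 0.85,"travel": [-0.1,-4.25,0],"yaw": -0.05},{"fingers": 0.85,"travel": [-0.1,-4.25,0],"yaw": -0.05},{"fingers": 0.85,"travel": [-0.1,-4.25,0],"yaw": -0.05},{"fingers": 0.85,"travel": [0,0,0],"yaw": 0}])

```text
time_s: 7.18
tool_pos: [0.4563, -0.0181, 0.0703]
eef_rot: [-0.029, 1.0, -0.0, 0.0]
wrist_force: [3.3, 2.5, -10.8]
grip_width: 0.284
```

```bash
python3 m.py .096 h.png
```

```text
tool 7.225 [ 0.45627373 -0.01805467  0.07028704] yaw y 1.62784483572076 0.2908702211222727 [  3.96   2.05 -11.16]
[279.34872979 289.81524249] 433 [ 0.45637289 -0.01760987  0.096     ] (np.int32(249), np.int32(240), np.int32(310), np.int32(315)) r 0.08437861043207125 ang -3.064365154321609
to knob in tool mm [ -0.1452587    0.42951205 -25.7129999 ]
```

View pics/h.png

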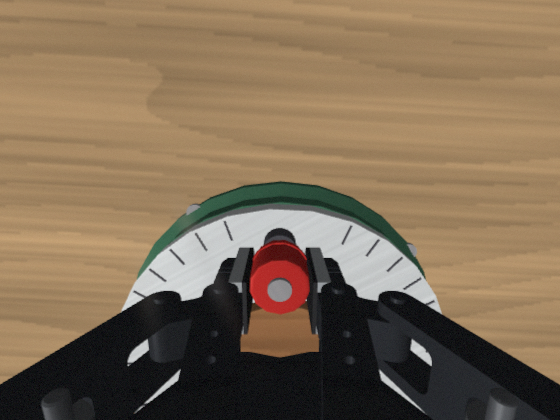

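The view shows the knob held at (280,278) and the disc turned about 0.51 rad with the dial in place. Next I'll let the nose down onto the plate, open slightly to cage the knob, and search by pushing.

Emit:
carry_out(motion=[{"fingers": 0.85,"travel": [0,0,2],"yaw": 0},{"fingers": 0.85,"travel": [0,0,2],"yaw": 0},{"fingers": 0.85,"travel": [0,0,0],"yaw": 0}], squeeze=20)

```text
time_s: 7.6
tool_pos: [0.4563, -0.018, 0.0669]
eef_rot: [-0.029, 1.0, -0.0, 0.001]
wrist_force: [2.3, 1.0, -0.7]
grip_width: 0.288
```

Emit:
carry_out(motion=[{"fingers": 0.68,"travel": [0,0,0],"yaw": 0},{"fingers": 0.65,"travel": [0,0,2],"yaw": 0},{"fingers": 0.65,"travel": [0,0,2],"yaw": 0},{"fingers": 0.65,"travel": [0,0,0],"yaw": 0}])

```text
time_s: 8.1
tool_pos: [0.4554, -0.018, 0.0621]
eef_rot: [-0.028, 1.0, 0.0, -0.001]
wrist_force: [-0.6, 0.5, -0.6]
grip_width: 0.346
```

```bash
python3 m.py .092
```

```text
tool 8.15 [ 0.45550409 -0.0179607   0.06214123] yaw y 1.6278696555790673 0.3482296493731171 [ 0.39 -0.2   1.08]
[279.02997859 297.98929336] 467 [ 0.45682071 -0.01756856  0.092     ] (np.int32(247), np.int32(246), np.int32(311), np.int32(323)) r 0.08392893601374908 ang -3.06444431764416
to knob in tool mm [ -1.31328531   0.32356618 -29.85973603]
```

The pin is riding on the plate (force about 0) and the knob dot is at v=298. Now pushing along the arc.

Emit:
carry_out(motion=[{"fingers": 0.65,"travel": [0,-1,0],"yaw": -0.012},{"fingers": 0.65,"travel": [0,-1,0],"yaw": -0.012},{"fingers": 0.65,"travel": [0,-1,0],"yaw": -0.012},{"fingers": 0.65,"travel": [0,-1,0],"yaw": -0.012},{"fingers": 0.65,"travel": [0,-1,0],"yaw": -0.012},{"fingers": 0.65,"travel": [0,-1,0],"yaw": -0.012}])

```text
time_s: 8.9
tool_pos: [0.4562, -0.0235, 0.0623]
eef_rot: [-0.065, 0.998, 0.0, -0.0]
wrist_force: [1.3, 4.6, -1.2]
grip_width: 0.356
```

```bash
python3 m.py .092
```

```text
tool 8.95 [ 0.4562813  -0.02378062  0.06222196] yaw y 1.7008065162394945 0.3459591619585065 [-0.17  1.15 -1.11]
[284.69197397 296.35140998] 461 [ 0.45673673 -0.02088682  0.092     ] (np.int32(254), np.int32(245), np.int32(316), np.int32(321)) r 0.08433307346449945 ang -3.0252809278478985
to knob in tool mm [ -0.82296986   2.82253521 -29.77699126]
```

Emit:
carry_out(motion=[{"fingers": 0.65,"travel": [0,-1,0],"yaw": -0.012},{"fingers": 0.65,"travel": [0,-1,0],"yaw": -0.012}])

```text
time_s: 9.2
tool_pos: [0.4566, -0.0256, 0.0622]
eef_rot: [-0.077, 0.997, 0.0, -0.0]
wrist_force: [1.5, 5.8, -1.7]
grip_width: 0.352
```

```bash
python3 m.py .092
```

```text
tool 9.25 [ 0.45658512 -0.02567096  0.0622449 ] yaw y 1.7245019418125846 0.3521276230536549 [ 1.57  3.83 -0.53]
[284.76623377 296.4047619 ] 462 [ 0.4569952  -0.02295923  0.092     ] (np.int32(254), np.int32(245), np.int32(317), np.int32(322)) r 0.08434271092662937 ang -3.0005175437218976
to knob in tool mm [ -0.81894129   2.63616179 -29.75344567]
```

Emit:
carry_out(motion=[{"fingers": 0.65,"travel": [0,-1,0],"yaw": -0.012},{"fingers": 0.65,"travel": [0,-1,0],"yaw": -0.012}])

```text
time_s: 9.5
tool_pos: [0.4569, -0.0276, 0.0622]
eef_rot: [-0.089, 0.996, 0.0, -0.0]
wrist_force: [0.6, 4.6, -1.1]
grip_width: 0.349
```

```bash
python3 m.py .092
```

```text
tool 9.55 [ 0.45694895 -0.02788415  0.0622496 ] yaw y 1.7491213116940116 0.353296011144011 [-0.15  2.89 -0.84]
[284.71583514 296.39262473] 461 [ 0.45728185 -0.0250064   0.092     ] (np.int32(254), np.int32(245), np.int32(316), np.int32(322)) r 0.08437208568859943 ang -2.9760147653120534
to knob in tool mm [ -0.83636298   2.7769247  -29.75009199]
```

Emit:
carry_out(motion=[{"fingers": 0.65,"travel": [0,-1,0],"yaw": -0.012},{"fingers": 0.65,"travel": [0,-1,0],"yaw": -0.012}])

```text
time_s: 9.8
tool_pos: [0.4572, -0.0298, 0.0623]
eef_rot: [-0.101, 0.995, 0.0, -0.0]
wrist_force: [1.5, 3.6, -0.3]
grip_width: 0.353
```

```bash
python3 m.py .092
```

```text
tool 9.85 [ 0.45726471 -0.03006663  0.06228652] yaw y 1.773177566347747 0.3495514964300851 [ 0.69  1.29 -0.76]
[284.59956236 296.53172867] 457 [ 0.45769042 -0.02723003  0.092     ] (np.int32(254), np.int32(245), np.int32(316), np.int32(322)) r 0.08436589313491875 ang -2.9492168510477828
to knob in tool mm [ -0.98255032   2.69062195 -29.71386192]
```

Emit:
carry_out(motion=[{"fingers": 0.65,"travel": [0,-1,0],"yaw": -0.012},{"fingers": 0.65,"travel": [0,-1,0],"yaw": -0.012}])

```text
time_s: 10.1
tool_pos: [0.4577, -0.0318, 0.0623]
eef_rot: [-0.113, 0.994, 0.0, -0.0]
wrist_force: [1.0, 3.0, 0.1]
grip_width: 0.35
```

```bash
python3 m.py .092
```

```text
tool 10.15 [ 0.45767013 -0.03197095  0.06231265] yaw y 1.7969864464803915 0.3458342695496753 [-0.88  1.2  -0.92]
[284.55991285 296.52505447] 459 [ 0.45805434 -0.02919583  0.092     ] (np.int32(254), np.int32(245), np.int32(316), np.int32(322)) r 0.0844082109291488 ang -2.925530779968561
to knob in tool mm [ -0.99305087   2.6186918  -29.68743491]
```

Emit:
carry_out(motion=[{"fingers": 0.65,"travel": [0,-1,0],"yaw": -0.012},{"fingers": 0.65,"travel": [0,-1,0],"yaw": -0.012}])

```text
time_s: 10.4
tool_pos: [0.4581, -0.0338, 0.0623]
eef_rot: [-0.125, 0.992, 0.0, -0.0]
wrist_force: [1.0, 2.5, -0.8]
grip_width: 0.349
```

```bash
python3 m.py .092
```

```text
tool 10.45 [ 0.45819258 -0.03397744  0.06231509] yaw y 1.821249507552386 0.35011608523004945 [-0.2   1.28  0.12]
[284.51416122 296.53812636] 459 [ 0.45848752 -0.03121511  0.092     ] (np.int32(254), np.int32(245), np.int32(316), np.int32(322)) r 0.0844432598450591 ang -2.9010717355262994
to knob in tool mm [ -0.96810349   2.59803391 -29.68542461]
```

Emit:
carry_out(motion=[{"fingers": 0.65,"travel": [0,-1,0],"yaw": -0.012},{"fingers": 0.65,"travel": [0,-1,0],"yaw": -0.012}])

```text
time_s: 10.7
tool_pos: [0.4586, -0.0356, 0.0623]
eef_rot: [-0.136, 0.991, 0.0, -0.0]
wrist_force: [0.7, 3.9, -0.3]
grip_width: 0.351
```

```bash
python3 m.py .092
```

```text
tool 10.75 [ 0.45869583 -0.03584156  0.06231984] yaw y 1.8451121950452503 0.34889142312034116 [-0.08  1.88  0.31]
[284.52505447 296.51633987] 459 [ 0.45892896 -0.03305617  0.092     ] (np.int32(254), np.int32(245), np.int32(316), np.int32(322)) r 0.08447429879449388 ang -2.8786581117797563
to knob in tool mm [ -0.9777562    2.61646315 -29.68033921]
```

Emit:
carry_out(motion=[{"fingers": 0.65,"travel": [0,-1,0],"yaw": -0.012},{"fingers": 0.65,"travel": [0,-1,0],"yaw": -0.012}])

```text
time_s: 11.0
tool_pos: [0.4592, -0.0375, 0.0623]
eef_rot: [-0.148, 0.989, 0.0, -0.0]
wrist_force: [1.2, 5.8, -0.1]
grip_width: 0.349
```

```bash
python3 m.py .092
```

```text
tool 11.05 [ 0.45922617 -0.03773904  0.06229903] yaw y 1.8690506461314713 0.35087939434978754 [-0.42  1.37 -0.5 ]
[284.68025751 296.50214592] 466 [ 0.45941539 -0.03493398  0.092     ] (np.int32(254), np.int32(245), np.int32(316), np.int32(322)) r 0.08451492257398371 ang -2.855705000389459
to knob in tool mm [ -1.00272737   2.62654615 -29.70096525]
```

Emit:
carry_out(motion=[{"fingers": 0.65,"travel": [0,-1,0],"yaw": -0.012},{"fingers": 0.65,"travel": [0,-1,0],"yaw": -0.012}])

```text
time_s: 11.3
tool_pos: [0.4601, -0.0402, 0.0624]
eef_rot: [-0.161, 0.987, -0.0, 0.0]
wrist_force: [-0.4, 0.8, 0.3]
grip_width: 0.353
```

```bash
python3 m.py .092
```

```text
tool 11.35 [ 0.460287   -0.04030282  0.06238533] yaw y 1.8933656557758236 0.3516910579629425 [-1.15 -0.01  0.35]
[283.27212389 293.93362832] 452 [ 0.4593718  -0.03846024  0.092     ] (np.int32(253), np.int32(243), np.int32(315), np.int32(319)) r 0.08561756982474135 ang -2.8163239426413473
to knob in tool mm [  0.26865234   2.00382692 -29.61711933]
```

The force vanished and the dot shifted, so the pin may have started into a hole. I'll hold still and look again.

Emit:
carry_out(motion=[{"fingers": 0.65,"travel": [0,0,0],"yaw": 0}])

```text
time_s: 11.48
tool_pos: [0.4601, -0.04, 0.0624]
eef_rot: [-0.16, 0.987, -0.0, 0.0]
wrist_force: [0.3, -0.2, 0.5]
grip_width: 0.348
```

```bash
python3 m.py .084 i.png
```

```text
tool 11.525 [ 0.46004688 -0.03991569  0.0623992 ] yaw y 1.891933253214931 0.35327076800859586 [-0.12  0.59  0.16]
[277.97826087 286.64492754] 414 [ 0.46124428 -0.03994923  0.084     ] (np.int32(248), np.int32(239), np.int32(308), np.int32(311)) r 0.08434303149170609 ang -2.7924988945017715
to knob in tool mm [ -1.13227732  -0.42126605 -21.60023419]
```

View pics/i.png

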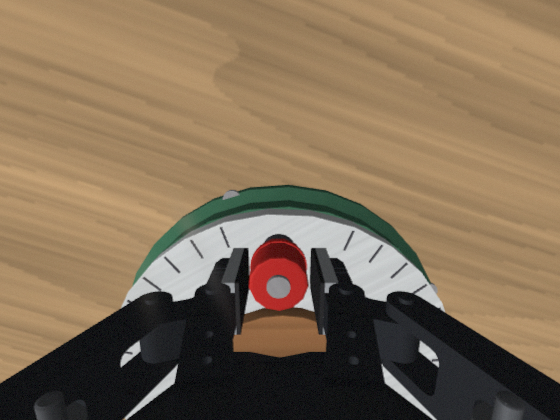

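The knob has dropped. Its dot is now at (278,287), smaller, at the radius for home height, and free between the pads with no contact force. The disc is at about 0.79 rad. I'll open, retreat upward and check.

Emit:
carry_out(motion=[{"fingers": 0.5,"travel": [0,0,0],"yaw": 0},{"fingers": 0.35,"travel": [0,0,0],"yaw": 0},{"fingers": 0.3,"travel": [0,0,0],"yaw": 0},{"fingers": 0.3,"travel": [0,0,-15],"yaw": 0},{"fingers": 0.3,"travel": [0,0,-30],"yaw": 0},{"fingers": 0.3,"travel": [0,0,-30],"yaw": 0},{"fingers": 0.3,"travel": [0,0,0],"yaw": 0}])

```text
time_s: 12.4
tool_pos: [0.4612, -0.0399, 0.1391]
eef_rot: [-0.16, 0.987, -0.001, 0.002]
wrist_force: [0.9, 0.1, 0.5]
grip_width: 0.696
```

```bash
python3 m.py .084 j.png
python3 - <<'E'
from h import *
a=snap('scene'); 
k=red(a,(225,165,275,215)); print(k); 
for z in(.0675,.0755): print(z,proj(a,[.4622,-.0402,z]))
b=snap('side')
try:
  kb=red(b,(300,170,370,225)); print(kb); print(tri([a,b],[k[0],kb[0]]))
except Exception as e: print(e)
E
```

```text
tool 12.45 [ 0.46030533 -0.03967124  0.13797922] yaw y 1.8921531977808768 0.6991983549387228 [-0.52  0.61 -0.61]
[279.29545455 225.46022727] 176 [ 0.46081557 -0.0399725   0.084     ] (np.int32(261), np.int32(199), np.int32(298), np.int32(242)) r 0.08475393321045323 ang -2.793971060120768
to knob in tool mm [-0.28996069 -0.3691564  53.98043525]
(array([230.51428571, 193.41428571]), (np.int32(226), np.int32(188), np.int32(235), np.int32(200)), np.int32(70))
0.0675 [231.51951053 194.30192576]
0.0755 [231.29841523 192.58713819]
(array([318.54545455, 187.81818182]), (np.int32(314), np.int32(182), np.int32(324), np.int32(194)), np.int32(88))
[ 0.45844955 -0.04118476  0.06779079]
```

View pics/j.png

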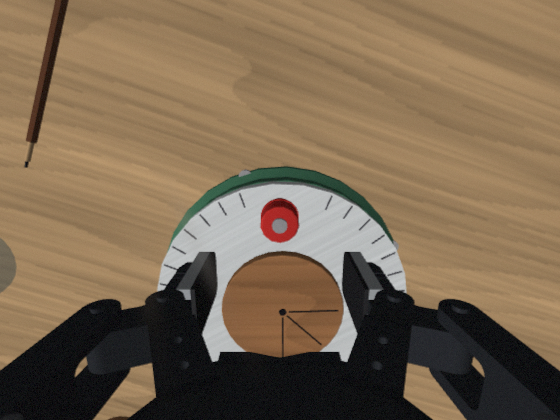

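Run:
```python
from h import *
p=snap('wrist'); print(ray(p,282.3,311.8,.055)); print(robot.finish_job())
```

```text
[ 0.53582223 -0.01092198  0.055     ]
the job is handed in; nothing more can be done
None
```

I pulled the index pin up and turned the table anticlockwise to about 0.79 rad. From about 0.51 rad I searched with the pin dragging on the plate. It dropped into the next hole by itself, and I opened the fingers, backed off about 77 mm upward and handed in at about 12.5 s.

**What agreed:**
- **Pin home:** the side force fell to zero when the pin dropped. The knob's measured height is back to its starting value (67.8 mm against 67.5 mm by the same method), good to about 1 mm. I did not press the knob to test the lock.
- **Right hole:** 0.79 rad lies inside the 0.60–1.00 range, and nothing was found before it.
- **Forces:** side force read at the wrist was about 2 N when gripping in the first hole and up to about 6 N while the pin dragged. These are readings at the end of each move, so short peaks would not show.

**What disagreed:**
- **Dial centre:** the last reading put it about 4.7 mm from its first measured position in x, and 0.1 mm in y. The last picture shows the dial lying centred on the disc. Part of the gap may be my hand-read pixel and the wrist camera's calibration. I did not settle it before handing in, so a small dial shift is not ruled out.
- **Wrist camera:** it was about 1 mm off sideways against the jaws, so I centred on the knob by the picture.

I did not measure the other objects again after the job; the arm was never brought near them.

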